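# Unload a bored wheel from the spring-ejector jig

## Task

The bored wooden wheel sits in the drilling jig, held by a stop pin with the spring ejector pushing behind it. Press the jig's red release pad fully down with one fingertip so that the pin sinks and the ejector pushes the wheel out, and trap the wheel with the other finger after it has slid over the pin hole but before it runs off the open end of the deck. Finish while holding, with the pad still down (or the pin would come up under the wheel) and the wheel at rest against the finger; grasp and lift nothing, and leave everything else where it stands.

Things in the scene. Friction and masses are not known exactly. Their poses are not given: they have to be found in the camera images.
- jig: Drilling jig for toy wheels, fixed on the worktop: plywood base board 232 x 142 x 18 mm with a bright aluminium deck, its top 38 mm above the worktop. Origin on the worktop under the nest's centre, z up. The wheel leaves along the jig's -x axis on y = 0. Deck: x -72 (open end) to +48 mm, y -36 to +36 mm. Behind the nest, to x = +146 mm: black ejector shoe and barrel, up to 20 mm above the deck.
- jig_nest (a point): Point on the deck's top at the nest's centre (x = 0, y = 0 in the jig's frame). Two low dark cheeks, 9 mm above the deck, stand beside the nest only, from x = -1 to +45 mm, y = 28 to 35 mm either side; ahead of them the deck is bare but for the stop pin.
- pin_hole (a point): Centre of the stop pin's bore on the deck's top: x = -29.5 mm, y = 0 in the jig's frame. The steel pin is 8 mm thick and at first stands 7 mm above the deck, close in front of the wheel.
- jig_mouth (a point): Middle of the deck's open end, on the deck's top: x = -72 mm, y = 0 in the jig's frame. Beyond it there is a drop to the base board, then the worktop.
- pad_top (a point): Centre of the top face of the red release pad, 30 mm (jig x) by 26 mm (jig y), beside the deck at x = -40 mm, y = -59 mm in the jig's frame. It is 15 mm above the deck (53 mm above the worktop) when up and goes down with the pad to 4 mm above the deck, so a fingertip beside it at the same height is then level with the wheel's edge.
- release (a joint): How far the red pad is pressed, in m: 0 up, 0.011 fully down at its stop. Pad and stop pin are one spring plunger: the pin sinks as far as the pad. Once it has sunk 6 to 7 mm it lets the wheel go; from 0.0075 on it is well below the deck. It takes about 2 N at first and 4 N fully down, plus up to 2 N of friction. When let go, pad and pin rise at once.
- ejector (a joint): Travel of the black V-shaped ejector shoe, in m: 0 back, grows toward the open end, 0.078 at most. A spring of about 3 N always pushes it and a damper keeps it to about 12 mm/s, so a released wheel reaches the open end in about 6 s. A finger in front of the wheel stops both easily.
- wheel: Pale turned wooden wheel, 50 mm across, 16 mm thick, about 20 g, lying flat and loose on the deck between the shoe and the stop pin. Origin at the centre of its underside, z up. It starts at x = 0, y = 0 in the jig's frame and slides along the jig's -x axis, its front edge 25 mm ahead of its centre. It tips off the deck when its centre passes x = -72 mm.
- blank_wheel: Dark wooden wheel, 42 mm across, 16 mm thick, lying loose on the jig's base board beside the barrel. Leave alone. Origin at the centre of its underside.
- wood_block: Loose dark wood block 45 x 70 x 30 mm on the worktop. Leave alone. Origin at the centre of its underside.
- blue_jar: Loose blue paint jar, 36 mm across, 55 mm high. Leave alone. Origin at the centre of its underside.
- yellow_jar: Loose yellow paint jar, 36 mm across, 55 mm high. Leave alone. Origin at the centre of its underside.
- wagon: Loose wooden toy wagon 48 x 137 x 46 mm. Leave alone. Origin at the centre of its underside.
- coach: Loose wooden toy railway coach 46 x 137 x 66 mm. Leave alone. Origin at the centre of its underside.
Mind the look-alikes: they are no part of the job. Leave any orange or pink look-alike of the wheel alone.

How it is judged:
By the outcome, as a careful person would: the job done as asked, in the order asked, and still so for the second after the job is handed in, while the arm keeps its last pose, push and grip.
It also fails if it takes over 40 s, if anything falls off the work surface, if the arm or the gripper's body presses on something with over 40 N, if the wrist force passes 120 N, or if a joint passes its speed limit or range.

## Robot

A 6-joint arm with a two-finger parallel gripper is mounted at the origin on a cart in front of the work surface, level with it; the furniture and walls round the work are solid. World frame = base frame: x ahead of the robot, y to its left, z up, the work surface at z = 0. Lengths are in m, angles in rad, forces in N, time in s.
With the tool pointing down it reaches from about 0.225 to 0.875 m from the base axis. Payload 3.4 kg.
Tool frame: the origin (TCP) lies midway between the tips of the shut fingers; the grasp point (between the pads) lies 19 mm behind it; z points along the fingers, y is the direction in which the jaws open and shut (so a half turn about z gives the same grasp; the last joint's range is limited). The gripper opens to 85 mm and grips with 20 to 120 N. Pads are 22 mm wide; open, the fingers measure 114 mm over their backs; the gripper's body (76 mm by 85 mm) begins 54 mm behind the grasp point. The pads swing forward as they close: fully open they stand 13 mm farther back than shut.
Start: joints at [1.118, 0.276, 1.505, -0, 1.361, -0.121], TCP at [0.187, 0.544, 0.231] pointing down, gripper open.
Joint ranges: [-2.89, 2.89], [-0.75, 2.08], [0.22, 2.7], [-1.18, 4.32], [0.11, 2.71], [-2.7, 2.7]. Speed limits (rad/s): [2.57, 2.57, 3.14, 3.14, 3.14, 3.14].

## Interface

Orientations are given as [roll, pitch, yaw] about the fixed x, y, z axes, in that order (R = Rz(yaw) Ry(pitch) Rx(roll)).
In Python, from cell import arm gives the robot as it stands. The module is installed in compiled form; this text tells all that it offers.
- The arm moves only by the tool servo_tool, never from a script. Its argument "rows" is a list of rows, each a list of 7 numbers: the shift along the tool's x, y, z in m, then the turn, a rotation vector about the tool's x, y, z in rad, then the opening, from 0 (shut) to 1 (fully open). A call has 1 to 12 rows; each row shifts and turns the commanded pose from where the row before left it, along the tool's axes as they then stand; what a row does not reach is not made up. A row lasts 1/12 s, in which the tool goes at most 41.7 mm and 7.16 degrees, less where a joint would pass 70% of its speed; a pose out of reach is approached as far as the arm can. A call with a gripper value outside its range is refused whole. The fingers move at their own pace and stop on an object; "grip_force" is the grip in N (left out, the last holds). Time passes only in rows, so rows that do not move let the fingers close. It gives the time, the measured TCP pose, the force and the opening at its end, in the units of the state.
- arm.get_obs(): the state, without advancing time (a new reading comes with each control period).
- arm.get_image(name): name is "side" or "top"; returns a dict with "frame" (480x640x3 uint8, red, green, blue), "K" (3x3 intrinsics, pixels), "dist_coeffs" ([k1, k2, p1, p2, k3] as OpenCV has them; the pictures are not rectified), "R" (3x3) and "t" (3): a world point X has camera coordinates R X + t. Camera axes: x right, y down, z forward; pixel columns grow to the right and rows downward; lengths in m; the calibration is good to about 2 mm. A picture is of the moment at which its call begins. There is no depth.
- arm.finish_job(): hands the job in, once; it reports no verdict.
Trained networks look in the newest picture that a camera, given by its name, has taken for a name from the list of things; names that differ only in an ending like _2 or _b are one class to them, and where a whole thing is asked for, a point or a joint stands for the part that bears it (a point fixed in the world has none). Each returns a list of dicts, best first, with "p" (0 to 1); they miss things now and then, are a little off and sometimes report something else, mostly with a low value. They report only what shows in the picture. A call takes as long as a camera call. They do not tell look-alikes from the thing itself.
- arm.look_for(camera, target): "position" ([x, y, z] in m, in world coordinates, good to about 4 mm: the middle of the surface that is visible of it).
- arm.masks_of(camera, target): "pixels" (480x640 bool, what is visible of it).
The state is a dict: "time_s": time; "joints": joint angles; "qvel": joint speeds; "effort": joint torques, N m; "position": TCP position; "tcp_rot": TCP orientation; "force": force on the tool from outside, world axes, zero at the start; "moment": the same for the moment, N m; "finger_gap": finger opening in m.
Only numpy, scipy, OpenCV 4.12 (cv2) and the standard library are available. Lean on these libraries where they do the work, as an engineer would, in place of code of your own. Each camera call takes 0.05 s, during which the arm holds its last target. There are 200 camera calls.

## Working session

There is one attempt and no reset: what is moved stays moved. The work goes in short steps, Python scripts to look and compute and a tool call to move; the robot and the scene stay as the last step left them, time stands still between calls to the robot, and variables do not carry over. Pictures are saved under pics/ and viewed, on a budget of 10 in all, crops included, one or two more only if the job needs it, and the job is handed in when it is done.

Besides the shell and the picture viewer there is one more tool, called as a command line: name --pt "numbers of a row" for each row, then --argument value for the rest. servo_tool: Moves the arm, as the interface text tells. Its arguments: {"type":"object","properties":{"rows":{"type":"array","items":{"type":"array","items":{"type":"number"}}},"grip_force":{"type":"number"}},"required":["rows"]}

```bash
mkdir -p pics
python3 - <<'E'
from cell import arm
import cv2, numpy as np
o=arm.get_obs();print(o)
for c in("top","side"):
    im=arm.get_image(c);cv2.imwrite(f"pics/{c}0.png",im["frame"][:,:,::-1])
    print(c,im["K"].tolist(),im["dist_coeffs"],im["R"].tolist(),im["t"])
    for n in["jig","jig_nest","pin_hole","jig_mouth","pad_top","wheel","blank_wheel","ejector"]:
        print(n,[(np.round(d["position"],4).tolist(),round(d["p"],2)) for d in arm.look_for(c,n)[:3]])
E
```

```text
{'time_s': 0.0, 'joints': array([ 1.11800285e+00,  2.76578302e-01,  1.50614505e+00,  5.15477378e-06,
        1.36069197e+00, -1.21029334e-01]), 'qvel': array([ 2.43973126e-04,  1.03805105e-03, -4.57051458e-04, -4.22241741e-04,
       -3.71732855e-06, -4.14194715e-05]), 'effort': array([-1.44669881e-03, -4.16778731e+01, -2.45805341e+01, -3.15478874e-04,
        1.07748335e-02,  7.08130344e-06]), 'position': array([0.18706841, 0.54315515, 0.23044448]), 'tcp_rot': array([-3.13978393e+00, -2.25060580e-04,  2.80982723e+00]), 'force': array([-0.23811377, -0.60781805,  0.85792492]), 'moment': array([ 0.01207724, -0.00203249, -0.02953283]), 'finger_gap': 0.08556603942913726}
top [[532.9127741630163, 0.0, 321.2739981164625], [0.0, 532.9127741630163, 235.59266980094878], [0.0, 0.0, 1.0]] [0.01778444 0.         0.         0.         0.        ] [[-0.025382934214984137, -0.9995736732143033, -0.01442839102264477], [-0.9940249227368848, 0.026769492397289124, -0.10581988118837246], [0.10616100804234847, 0.011656161188660141, -0.9942806315511611]] [0.17686384 0.5744568  0.98568823]
jig [([0.6682, 0.
[... 659 characters left out ...]
797, -0.4053639220155825, 0.01173570203920415], [-0.20539736748587228, -0.4877277966421149, -0.8484889615148224], [0.34967064132420644, 0.7731763622297133, -0.5290829381913064]] [-0.43738713  0.25479451  0.73024772]
jig [([0.6531, -0.0058, 0.0203], 0.82)]
jig_nest [([0.6554, -0.0055, 0.0235], 0.83), ([0.7251, 0.0788, 0.0281], 0.54)]
pin_hole [([0.6559, -0.0054, 0.0208], 0.92)]
jig_mouth [([0.6537, -0.0083, 0.0245], 0.78)]
pad_top [([0.6891, -0.0502, 0.0459], 0.68)]
wheel [([0.6461, 0.007, 0.052], 0.87), ([0.5867, -0.1612, 0.0115], 0.63), ([0.508, -0.0403, 0.0117], 0.61)]
blank_wheel [([0.7274, 0.0781, 0.0284], 0.78), ([0.4529, 0.4344, 0.0486], 0.71)]
ejector [([0.6596, 0.0363, 0.051], 0.57)]
```

View pics/top0.png

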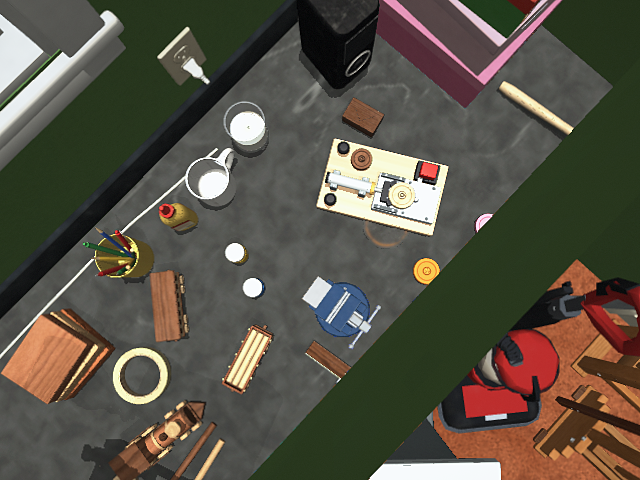

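View pics/side0.png

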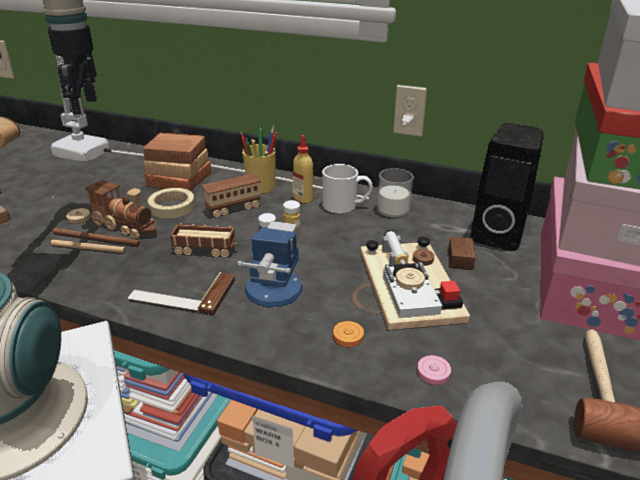

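The wheel to catch is the pale one on the jig: top (402,196), side (410,278). Things it could be mistaken for:
- Orange wheel: top (427,271), side (348,334).
- Pink wheel: top (485,224), side (433,369).
- Dark blank on the base board: top (362,159), side (424,256).

The red pad is at top (428,171), and the open end faces right in the top view. Next I fit the jig pose and check it in a crop.

```bash
cat > h.py <<'E'
import cv2, numpy as np
from scipy.optimize import least_squares
def proj(im,P):
    return cv2.projectPoints(np.asarray(P,float).reshape(-1,3),cv2.Rodrigues(im["R"])[0],im["t"],im["K"],im["dist_coeffs"])[0].reshape(-1,2)
def j2w(p,P):
    P=np.asarray(P,float).reshape(-1,3);c,s=np.cos(p[2]),np.sin(p[2])
    return P@np.array([[c,s,0],[-s,c,0],[0,0,1]])+[p[0],p[1],0]
E
python3 - <<'E'
from cell import arm
from h import *
ims={};obs=[]
for c in("top","side"):
    im=ims[c]=arm.get_image(c)
    f=im["frame"].astype(int)
    # wheel: mask of best network hit
    W=arm.masks_of(c,"wheel")
    for w in W[:3]:
        ys,xs=np.nonzero(w["pixels"]);print(c,"wheel",w["p"],xs.mean(),ys.mean(),len(xs),np.ptp(xs),np.ptp(ys))
    w=W[0]["pixels"].astype(np.uint8)
    cn=max(cv2.findContours(w,0,2)[0],key=cv2.contourArea);e=cv2.fitEllipse(cn);print(e)
    red=((f[...,0]>140)&(f[...,1]<70)&(f[...,2]<70)).astype(np.uint8)
    n,l,st,ce=cv2.connectedComponentsWithStats(red)
    near=[i for i in range(1,n) if np.hypot(*(ce[i]-ce[i]*0-(np.array([428,171]) if c=="top" else [450,288])))<25 and st[i,4]>20]
    print("red",[(st[i].tolist(),ce[i].round(1).tolist(),f[l==i].mean(0).round().tolist()) for i in near])
    np.save(f"pics/{c}.npy",im["frame"])
    x,y=(402,190) if c=="top" else (415,280)
    cr=cv2.resize(im["frame"][y-55:y+55,x-90:x+70,::-1],None,fx=5,fy=5,interpolation=cv2.INTER_CUBIC) if c=="top" else None
    if cr is not None: cv2.imwrite("pics/crop_top.png",cr)
E
```

```text
top wheel 0.92 425.2375249500998 270.03393213572855 501 26 24
top wheel 0.72 401.26608695652175 195.03478260869565 575 26 26
top wheel 0.65 480.39247311827955 221.3548387096774 186 17 17
((425.3573913574219, 270.15374755859375), (23.024463653564453, 26.49419593811035), 59.52642059326172)
red []
side wheel 0.98 347.9852941176471 333.91830065359477 612 29 24
side wheel 0.88 409.50607287449395 278.39473684210526 494 27 21
side wheel 0.87 433.13483146067415 369.7740324594257 801 34 28
((348.1788635253906, 333.88507080078125), (24.482370376586914, 30.515823364257812), 96.12466430664062)
red []
```

View pics/crop_top.png

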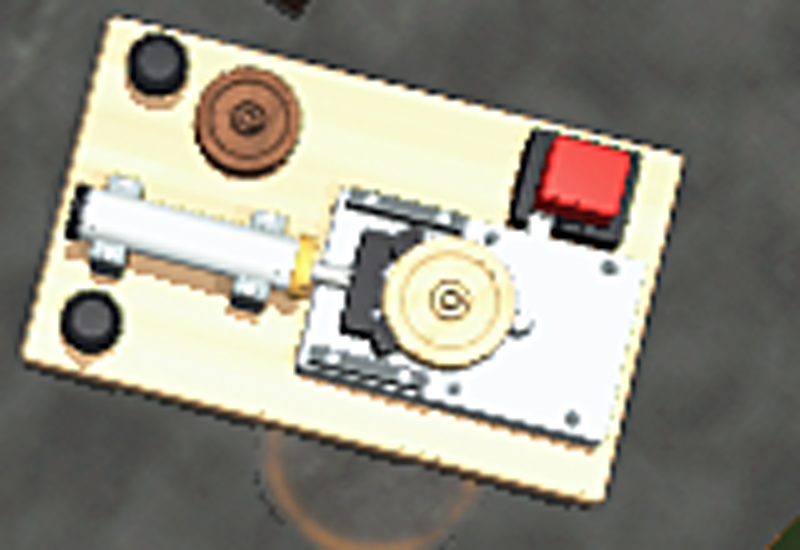

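The crop shows the pale wheel in the nest at crop (450,300), with the shoe on its left and the pin just to its right. The red pad top is at about (589,178), and the deck corners are near (345,188), (297,372), (597,440) and (640,255). I fit the pose from these.

Run:
```python
from cell import arm
from h import *
im=arm.get_image("top");sd=arm.get_image("side")
L=[((48,-36,38),(345,188)),((48,36,38),(297,370)),((-72,36,38),(597,440)),((-72,-36,38),(641,255)),
((0,0,54),(450,300)),((-40,-59,53),(589,178)),
((0,-71,18),(110,15)),((0,71,18),(25,358)),((-1,71,18),(602,490)),((-1,-71,18),(683,153))]
P=np.array([l[0] for l in L])/1000.;U=(np.array([l[1] for l in L])+.5)/5-.5+[312,135]
def full(p):
    Q=P.copy();Q[6:8,0]=p[3]+.116;Q[8:10,0]=p[3]-.116;return Q
r=least_squares(lambda p:(proj(im,j2w(p,full(p)))-U).ravel(),[.65,.01,1.34,.03],loss="soft_l1",x_scale=[.1,.1,.1,.1])
p=r.x;print(p,np.degrees(p[2]));print((proj(im,j2w(p,full(p)))-U).round(1).tolist())
np.save("pose.npy",p)
# side check
s=sd["frame"].copy();x,y=330,220
cr=cv2.resize(s[y:y+120,x:x+160],None,fx=5,fy=5,interpolation=cv2.INTER_CUBIC)
def dr(Q,col):
    u=((proj(sd,j2w(p,np.array(Q)/1000.))-[x,y]+.5)*5-.5).astype(int);cv2.polylines(cr,[u],True,col,1)
dr([(48,-36,38),(48,36,38),(-72,36,38),(-72,-36,38)],(0,0,255))
dr([(-55,-72,53),(-25,-72,53),(-25,-46,53),(-55,-46,53)],(0,255,0))
a=np.linspace(0,6.28,40);dr(np.c_[25*np.cos(a),25*np.sin(a),a*0+54],(255,0,255))
cv2.imwrite("pics/side_fit.png",cr[:,:,::-1])
# TCP target
th=np.radians(25);d=np.array([-np.sin(th),np.cos(th)]);t=np.array([-50,-50])+25*d
print("tcp jig",t,"world",j2w(p,[*(t/1000),0]),"yaw",p[2]+th)
print(arm.get_obs()["time_s"])
```

```text
[0.65354342 0.00940742 1.28046645 0.03387107] 73.3653232164566
[[-0.2, -2.3], [-0.1, -2.8], [1.3, -0.6], [1.6, 0.3], [-0.4, -1.9], [0.1, -1.8], [0.1, 4.7], [-1.8, 5.0], [-1.0, 9.5], [0.4, 7.0]]
tcp jig [-60.56545654 -27.34230532] world [[ 0.66240347 -0.05645058  0.        ]] yaw 1.7167987599155865
1.2
```

View pics/side_fit.png

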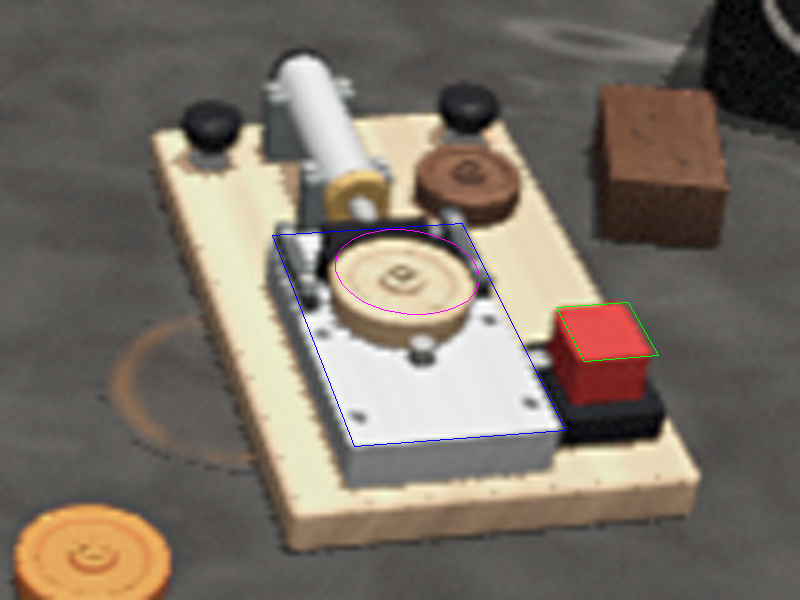

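The base board isn't centred on y=0, so I free that offset and refit using both cameras.

Run:
```python
from cell import arm
from h import *
im=arm.get_image("top");sd=arm.get_image("side")
L=[((48,-36,38),(345,188)),((48,36,38),(297,370)),((-72,36,38),(597,440)),((-72,-36,38),(641,255)),
((0,0,54),(450,300)),((-40,-59,53),(589,178)),
((1,-71,18),(110,15)),((1,71,18),(25,358)),((-1,71,18),(602,490)),((-1,-71,18),(683,153))]
S=[((-72,36,38),(346,461)),((-72,-36,38),(563,443)),((0,0,54),(403,274)),((-40,-59,53),(602,332)),((-29.5,0,45),(422,347)),((-55,-46,53),(563,361)),((-55,-72,53),(652,355))]
P=np.array([l[0] for l in L])/1000.;U=(np.array([l[1] for l in L])+.5)/5-.5+[312,135]
PS=np.array([l[0] for l in S])/1000.;US=(np.array([l[1] for l in S])+.5)/5-.5+[330,220]
def full(p):
    Q=P.copy();Q[6:8,0]=p[3]+.116;Q[8:10,0]=p[3]-.116;Q[6:,1]+=p[4];return Q
def res(p):return np.r_[(proj(im,j2w(p,full(p)))-U).ravel(),(proj(sd,j2w(p,PS))-US).ravel()]
r=least_squares(res,[.65,.01,1.34,.03,0],loss="soft_l1",x_scale=.1)
p=r.x;print(p,np.degrees(p[2]));print(res(p).reshape(-1,2).round(1).tolist())
np.save("pose.npy",p)
th=np.radians(25);d=np.array([-np.sin(th),np.cos(th)]);t=np.array([-50,-50])+25*d
w=j2w(p,[*(t/1000),0])[0]
o=arm.get_obs()
print("world",w,"yaw",p[2]+th,o["position"],o["tcp_rot"],o["time_s"])
# delta in present tool axes
y=o["tcp_rot"][2];D=w[:2]-o["position"][:2];print("dxyTool",D@[np.cos(y),np.sin(y)],D@[np.sin(y),-np.cos(y)],"turn z tool",y-(p[2]+th))
```

```text
[ 0.65000538  0.0091423   1.30089918  0.03691267 -0.01637276] 74.5360328421924
[[-0.5, -0.1], [0.4, -0.4], [2.1, 0.6], [1.6, 1.3], [-0.2, -0.1], [-0.2, -0.5], [-0.3, -0.5], [-0.8, 0.0], [0.5, 2.1], [0.5, -0.6], [0.8, -1.9], [-0.5, -2.2], [-0.8, -0.0], [-0.5, -0.0], [-0.2, -0.2], [3.0, 0.2], [-0.0, 0.1]]
world [ 0.66020914 -0.05652093  0.        ] yaw 1.7372314974694667 [0.18729516 0.54366751 0.23132512] [ 3.14151693e+00 -3.24170416e-05  2.80978296e+00] 1.3
dxyTool -0.6426327018042001 -0.4133969072419717 turn z tool 1.072551458238652
```

servo_tool --pt "-0.032 -0.0206 0 0 0 0 0.59" --pt "-0.032 -0.0206 0 0 0 0 0.59" --pt "-0.032 -0.0206 0 0 0 0 0.59" --pt "-0.032 -0.0206 0 0 0 0 0.59" --pt "-0.032 -0.0206 0 0 0 0 0.59" --pt "-0.032 -0.0206 0 0 0 0 0.59" --pt "-0.032 -0.0206 0 0 0 0 0.59" --pt "-0.032 -0.0206 0 0 0 0 0.59" --pt "-0.032 -0.0206 0 0 0 0 0.59" --pt "-0.032 -0.0206 0 0 0 0 0.59" --pt "-0.032 -0.0206 0 0 0 0 0.59" --pt "-0.032 -0.0206 0 0 0 0 0.59" --grip_force 40

```text
time_s: 2.3
position: [0.4707, 0.1832, 0.2316]
tcp_rot: [3.141, 0.0, 2.81]
force: [0.1, 1.8, -0.2]
finger_gap: 0.0505
```

servo_tool --pt "-0.032 -0.0206 0 0 0 0 0.59" --pt "-0.032 -0.0206 0 0 0 0 0.59" --pt "-0.032 -0.0206 0 0 0 0 0.59" --pt "-0.032 -0.0206 0 0 0 0 0.59" --pt "-0.032 -0.0206 0 0 0 0 0.59" --pt "-0.032 -0.0206 0 0 0 0 0.59" --pt "-0.032 -0.0206 0 0 0 0 0.59" --pt "-0.032 -0.0206 0 0 0 0 0.59"

```text
time_s: 2.97
position: [0.6591, -0.056, 0.2312]
tcp_rot: [3.141, 0.0, 2.81]
force: [0.4, 0.2, 0.3]
finger_gap: 0.0504
```

servo_tool --pt "0 0 0 0 0 0.119 0.59" --pt "0 0 0 0 0 0.119 0.59" --pt "0 0 0 0 0 0.119 0.59" --pt "0 0 0 0 0 0.119 0.59" --pt "0 0 0 0 0 0.119 0.59" --pt "0 0 0 0 0 0.119 0.59" --pt "0 0 0 0 0 0.119 0.59" --pt "0 0 0 0 0 0.119 0.59" --pt "0 0 0 0 0 0.119 0.59" --pt "0 0 0 0 0 0 0.59" --pt "0 0 0 0 0 0 0.59"

```text
time_s: 3.88
position: [0.6582, -0.0543, 0.2312]
tcp_rot: [-3.142, -0.0, 1.742]
force: [0.4, -0.2, -0.4]
finger_gap: 0.0505
```

servo_tool --pt "-0.0025 0.0016 0.03 0 0 0 0.59" --pt "0 0 0.03 0 0 0 0.59" --pt "0 0 0.03 0 0 0 0.59" --pt "0 0 0.03 0 0 0 0.59" --pt "0 0 0.02 0 0 0 0.59" --pt "0 0 0.01 0 0 0 0.59" --pt "0 0 0 0 0 0 0.59"

```text
time_s: 4.47
position: [0.6585, -0.0562, 0.0786]
tcp_rot: [-3.137, -0.002, 1.74]
force: [-0.8, 0.4, 0.1]
finger_gap: 0.0504
```

Run:
```python
from cell import arm
from h import *
a=arm.get_image("top")["frame"][120:240,335:495];b=arm.get_image("side")["frame"][195:315,370:530]
o=arm.get_obs();print(o["position"],o["tcp_rot"],o["finger_gap"],o["force"])
p=np.load("pose.npy");d=o["position"]-[p[0],p[1],0];c,s=np.cos(p[2]),np.sin(p[2]);print("tcp jig",c*d[0]+s*d[1],-s*d[0]+c*d[1])
cv2.imwrite("pics/a1.png",cv2.resize(a,None,fx=5,fy=5,interpolation=2)[:,:,::-1]);cv2.imwrite("pics/b1.png",cv2.resize(b,None,fx=5,fy=5,interpolation=2)[:,:,::-1])
```

```text
[ 0.66095715 -0.05664423  0.08204663] [3.14038967e+00 3.49765527e-04 1.73981858e+00] 0.05078746174376881 [ 0.81392831 -0.38805998  0.13087639]
tcp jig -0.060484852956650244 -0.02809611634676817
```

View pics/a1.png

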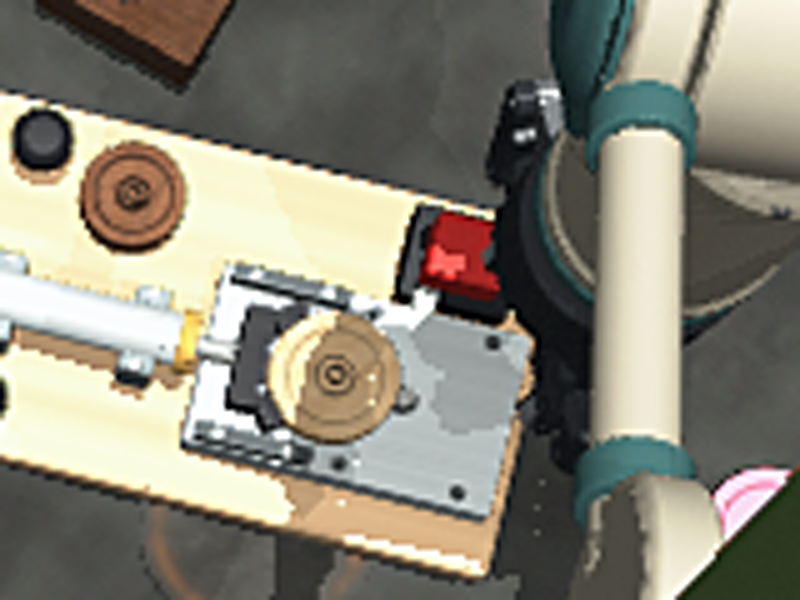

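View pics/b1.png

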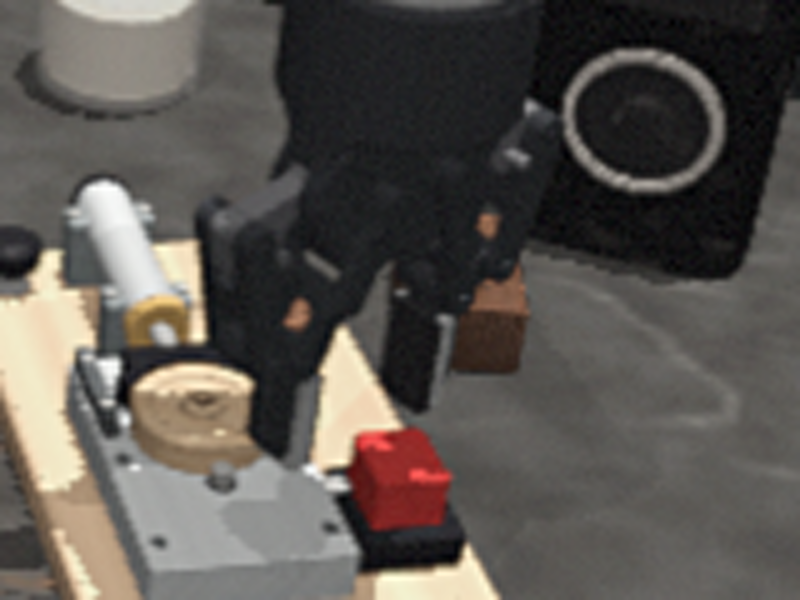

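Run:
```python
from cell import arm
from h import *
im=arm.get_image("side");o=arm.get_obs();y=o["tcp_rot"][2];T=o["position"]
tx=np.array([np.cos(y),np.sin(y),0]);ty=np.array([np.sin(y),-np.cos(y),0])
print(T,y)
for k,s in(("pad",1),("trap",-1)):
  for z in(T[2],T[2]+.006):
    Q=[[T[0],T[1],z]+ty*s*(.0254+dy)+tx*dx for dy in(0,.014) for dx in(-.011,.011)]
    print(k,z,((proj(im,Q)-[370,195]+.5)*5).round().tolist())
```

```text
[ 0.66157593 -0.05674567  0.08291197] 1.739595544446134
pad 0.0829119721520141 [[426.0, 421.0], [378.0, 388.0], [456.0, 408.0], [408.0, 375.0]]
pad 0.0889119721520141 [[428.0, 407.0], [380.0, 373.0], [459.0, 393.0], [411.0, 360.0]]
trap 0.0829119721520141 [[312.0, 473.0], [265.0, 438.0], [280.0, 488.0], [233.0, 453.0]]
trap 0.0889119721520141 [[315.0, 458.0], [267.0, 423.0], [282.0, 473.0], [235.0, 438.0]]
```

Both fingertips sit where I predicted. In the side crop the pad finger's tip is at about (410,395) and the trap finger's at about (285,460), roughly 3–4 mm above the nominal TCP. I descend to just above the pad.

servo_tool --pt "0 0 0.01 0 0 0 0.59" --pt "0 0 0.01 0 0 0 0.59" --pt "0 0 0.005 0 0 0 0.59" --pt "0 0 0 0 0 0 0.59" --pt "0 0 0 0 0 0 0.59" --pt "0 0 0 0 0 0 0.59"

```text
time_s: 5.12
position: [0.6604, -0.0565, 0.0564]
tcp_rot: [3.141, 0.0, 1.739]
force: [1.1, 0.2, 0.9]
finger_gap: 0.0505
```

servo_tool --pt "0 0 0.003 0 0 0 0.59" --pt "0 0 0.003 0 0 0 0.59" --pt "0 0 0.003 0 0 0 0.59" --pt "0 0 0.003 0 0 0 0.59" --pt "0 0 0.003 0 0 0 0.59" --pt "0 0 0.002 0 0 0 0.59" --pt "0 0 0 0 0 0 0.59"

```text
time_s: 5.7
position: [0.6606, -0.0566, 0.0392]
tcp_rot: [3.141, 0.0, 1.739]
force: [0.5, 0.6, 3.2]
finger_gap: 0.0507
```

Contact shows at 3.2 N. I press in small steps until the stop is felt.

servo_tool --pt "0 0 0.001 0 0 0 0.59" --pt "0 0 0.001 0 0 0 0.59" --pt "0 0 0 0 0 0 0.59"

```text
time_s: 5.95
position: [0.6607, -0.0566, 0.0387]
tcp_rot: [3.14, 0.0, 1.739]
force: [-0.8, -0.6, 9.2]
finger_gap: 0.0504
```

servo_tool --pt "0 0 0.001 0 0 0 0.59" --pt "0 0 0.001 0 0 0 0.59" --pt "0 0 0 0 0 0 0.59"

```text
time_s: 6.2
position: [0.6609, -0.0567, 0.0384]
tcp_rot: [3.139, 0.001, 1.739]
force: [-4.3, -0.6, 16.2]
finger_gap: 0.0505
```

The z position has stopped at 38.4 mm while the force climbs to 16 N, so the pad is at its stop. Now I wait for the wheel and look.

servo_tool --pt "0 0 0 0 0 0 0.59" --pt "0 0 0 0 0 0 0.59" --pt "0 0 0 0 0 0 0.59" --pt "0 0 0 0 0 0 0.59" --pt "0 0 0 0 0 0 0.59" --pt "0 0 0 0 0 0 0.59" --pt "0 0 0 0 0 0 0.59" --pt "0 0 0 0 0 0 0.59" --pt "0 0 0 0 0 0 0.59" --pt "0 0 0 0 0 0 0.59" --pt "0 0 0 0 0 0 0.59" --pt "0 0 0 0 0 0 0.59"

```text
time_s: 7.2
position: [0.6609, -0.0566, 0.0384]
tcp_rot: [3.139, 0.001, 1.739]
force: [-4.2, 0.3, 16.6]
finger_gap: 0.0502
```

```bash
cat > chk.py <<'E'
import sys
from cell import arm
from h import *
p=np.load("pose.npy");c,s=np.cos(p[2]),np.sin(p[2])
o=arm.get_obs();print(o["time_s"],o["position"],o["force"])
for k in("top","side"):
    f=arm.get_image(k)["frame"]
    for d in arm.look_for(k,"wheel")[:3]:
        q=d["position"]-np.array([p[0],p[1],0]);print(k,round(d["p"],2),(np.array([c*q[0]+s*q[1],-s*q[0]+c*q[1],q[2]])*1000).round(1))
    v=f[120:240,335:495] if k=="top" else f[210:330,370:530]
    cv2.imwrite(f"pics/{k}_{sys.argv[1]}.png",cv2.resize(v,None,fx=5,fy=5,interpolation=2)[:,:,::-1])
E
python3 chk.py a
```

```text
7.2 [ 0.66087676 -0.05664685  0.0384089 ] [-4.18838632  0.26112143 16.59679085]
top 0.85 [-81.7 124.   13.1]
top 0.62 [-21.5   2.6  48.8]
side 0.75 [-179.5   11.8   10.6]
side 0.56 [-89.9 123.   14.1]
side 0.52 [-28.7  15.3  53.3]
```

View pics/side_a.png

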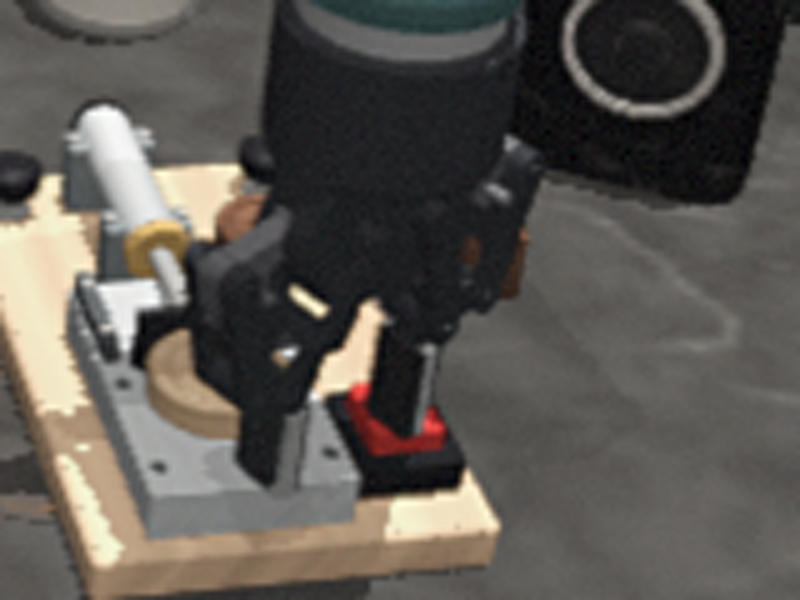

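The pad is down under the right finger at crop (410,430). The wheel at (200,385) is sliding, and the trap finger at (275,455) stands ahead of it near the mouth. I hold for another 3 s.

servo_tool --pt "0 0 0 0 0 0 0.59" --pt "0 0 0 0 0 0 0.59" --pt "0 0 0 0 0 0 0.59" --pt "0 0 0 0 0 0 0.59" --pt "0 0 0 0 0 0 0.59" --pt "0 0 0 0 0 0 0.59" --pt "0 0 0 0 0 0 0.59" --pt "0 0 0 0 0 0 0.59" --pt "0 0 0 0 0 0 0.59" --pt "0 0 0 0 0 0 0.59" --pt "0 0 0 0 0 0 0.59" --pt "0 0 0 0 0 0 0.59"

```text
time_s: 8.4
position: [0.6609, -0.0567, 0.0384]
tcp_rot: [3.139, 0.001, 1.739]
force: [-4.6, 0.9, 15.6]
finger_gap: 0.05
```

servo_tool --pt "0 0 0 0 0 0 0.59" --pt "0 0 0 0 0 0 0.59" --pt "0 0 0 0 0 0 0.59" --pt "0 0 0 0 0 0 0.59" --pt "0 0 0 0 0 0 0.59" --pt "0 0 0 0 0 0 0.59" --pt "0 0 0 0 0 0 0.59" --pt "0 0 0 0 0 0 0.59" --pt "0 0 0 0 0 0 0.59" --pt "0 0 0 0 0 0 0.59" --pt "0 0 0 0 0 0 0.59" --pt "0 0 0 0 0 0 0.59"

```text
time_s: 9.4
position: [0.6608, -0.0567, 0.0384]
tcp_rot: [3.139, 0.001, 1.739]
force: [-4.4, 0.2, 16.1]
finger_gap: 0.0503
```

```bash
python3 chk.py b
```

```text
9.4 [ 0.66083501 -0.05672957  0.03839538] [-4.43553763  0.23702905 16.11002723]
top 0.73 [-80.3 123.2  10.3]
top 0.69 [-164.9    0.9   15.1]
top 0.6 [-37.   -0.5  50.7]
side 0.91 [-88.3 121.5  10.7]
side 0.75 [228.3 238.4  51.8]
side 0.71 [-181.1   12.1    9.7]
```

servo_tool --pt "0 0 0 0 0 0 0.59" --pt "0 0 0 0 0 0 0.59" --pt "0 0 0 0 0 0 0.59" --pt "0 0 0 0 0 0 0.59" --pt "0 0 0 0 0 0 0.59" --pt "0 0 0 0 0 0 0.59" --pt "0 0 0 0 0 0 0.59" --pt "0 0 0 0 0 0 0.59" --pt "0 0 0 0 0 0 0.59" --pt "0 0 0 0 0 0 0.59" --pt "0 0 0 0 0 0 0.59" --pt "0 0 0 0 0 0 0.59"

```text
time_s: 10.6
position: [0.6608, -0.0567, 0.0384]
tcp_rot: [3.139, 0.001, 1.739]
force: [-3.7, -0.2, 15.8]
finger_gap: 0.0504
```

```bash
python3 chk.py c; python3 -c "
import cv2,numpy as np
for k in('top','side'):print(k,np.abs(cv2.imread(f'pics/{k}_b.png').astype(int)-cv2.imread(f'pics/{k}_c.png')).max(2).__gt__(60).sum())
a=[cv2.resize(cv2.imread(f'pics/{k}_c.png'),(400,300),interpolation=3) for k in('top','side')];cv2.imwrite('pics/both.png',np.hstack([cv2.imread('pics/top_c.png')[100:600,100:500],cv2.imread('pics/side_c.png')[100:600,60:460]]))"
```

```text
10.6 [ 0.66084096 -0.05672512  0.03842002] [-3.67654692 -0.15996291 15.81321133]
top 0.79 [-80.8 124.6  10.9]
top 0.5 [-167.4    5.1   14.1]
side 0.96 [-182.3   14.6   12.7]
side 0.84 [-89.1 124.2  12.2]
side 0.74 [-46.7  15.2  49.2]
top 0
side 0
```

View pics/both.png

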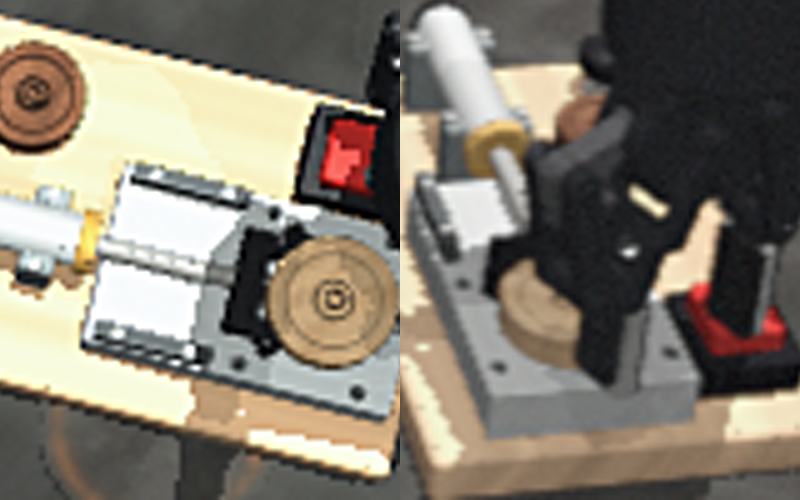

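The wheel has come to rest against the trap finger; the last two views, 1.2 s apart, are identical. In the top view its centre has moved about 20 px, which puts it near x ≈ -37 mm and over the pin hole. The pad is still down, so I hand in.

```bash
python3 -c "
from cell import arm
print(arm.finish_job())"
```

```text
the job is handed in; nothing more can be done
None
```

The job is handed in: one fingertip is holding the red pad down, and the wheel is resting against the other finger. I set the fingers 50 mm apart and turned them about 25° from the jig's y axis. I pressed until z stopped at 38.4 mm and the force had risen to about 16 N.

**Last checks:**
- **Wheel at rest:** pictures taken 1.2 s apart, at 9.4 s and 10.6 s, showed no change.
- **Wheel position:** the top view puts its centre at about x = -37 mm, y = 0 in the jig's frame. It covers the pin hole and is well short of the open end.
- **Pad:** it was still fully down when I handed in at about 11 s.
- **Other objects:** I touched nothing else on purpose; the blank wheel looked unmoved, but I did not check the other loose things again.

**Disagreement:** the network's side-view estimate of the wheel (about -47, 15 mm) was off from the top view. In that view the finger hides part of the wheel, so I went by the top view. In the last top picture the network missed the wheel, so I measured it from the picture myself.

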